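One click on the boot-tray heater

TASK

Turn the orange knurled dial (the boot-tray heater) one click clockwise, from the smallest dot to the middle dot, by pressing a fingertip on it and dragging it round until it clicks in, and not on past that. Then push the green start button on the same box fully down and let it spring back. Leave the blue dial and its button alone, and do not shift or pick up anything else on the bench.

Things in the scene. Friction and masses are not known exactly. Their poses are not given: they have to be found in the camera images.
- orange_box: Fixed grey control box, 150 (x) x 200 (y) x 60 mm, bolted to the bench; origin at the centre of its underside, z up. In its own frame the orange dial's axis stands at (0, 35) mm, the green start button at (0, -62) mm, and -x is its front. Three black dots, growing in size clockwise (6, 8 and 10 mm), are painted on its top 59 mm from the dial axis, at 40 degree steps, the middle one straight towards +x (away from the front).
- orange_dial (a joint): Angle in rad of the orange dial, seen from above CLOCKWISE is positive. It has three spring detents: 0 (pointer at the smallest dot), 0.70 (middle dot) and 1.40 (largest dot), stops at -0.15 and 1.55. It resists with up to about 0.06 N m until 0.35 rad past a detent, then pulls itself on into the next one (ridges at 0.35 and 1.05 rad). Let go anywhere from 0.42 to 0.95 it clicks back to 0.70 within about 0.02. It starts near 0.
- orange_dial_top (a point): Centre of the flat top face of the orange dial, 80 mm above the bench; z up. Dial: knurled disc, 96 mm diameter, 20 mm tall, vertical axis, too wide to pinch, cannot be lifted; flat white pointer line on top from 20 to 46 mm radius. A finger pressed down with 10 to 20 N about 30 mm off the axis and dragged round the axis carries it by friction; under 5 N it slips.
- orange_start (a joint): Travel in m of the green start button of the orange box: 0 up, 0.006 fully down; springs back when released, fully down takes about 5 N.
- orange_start_top (a point): Top of the green start button (34 mm diameter, vertical travel 6 mm) of the orange box; z up.
- blue_box: Fixed grey control box, 150 (x) x 200 (y) x 60 mm, bolted to the bench; origin at the centre of its underside, z up. In its own frame the blue dial's axis stands at (0, 35) mm, the green start button at (0, -62) mm, and -x is its front. Three black dots, growing in size clockwise (6, 8 and 10 mm), are painted on its top 59 mm from the dial axis, at 40 degree steps, the middle one straight towards +x (away from the front).
- blue_dial (a joint): Angle in rad of the blue dial, seen from above CLOCKWISE is positive. It has three spring detents: 0 (pointer at the smallest dot), 0.70 (middle dot) and 1.40 (largest dot), stops at -0.15 and 1.55. It resists with up to about 0.06 N m until 0.35 rad past a detent, then pulls itself on into the next one (ridges at 0.35 and 1.05 rad). Let go anywhere from 0.42 to 0.95 it clicks back to 0.70 within about 0.02. It starts near 0.
- blue_dial_top (a point): Centre of the flat top face of the blue dial, 80 mm above the bench; z up. Dial: knurled disc, 96 mm diameter, 20 mm tall, vertical axis, too wide to pinch, cannot be lifted; flat white pointer line on top from 20 to 46 mm radius. A finger pressed down with 10 to 20 N about 30 mm off the axis and dragged round the axis carries it by friction; under 5 N it slips.
- blue_start (a joint): Travel in m of the green start button of the blue box: 0 up, 0.006 fully down; springs back when released, fully down takes about 5 N.
- blue_start_top (a point): Top of the green start button (34 mm diameter, vertical travel 6 mm) of the blue box; z up.
- bucket_lid: Loose orange plastic bucket lid lying flat, 240 mm diameter, 20 mm tall; origin at the centre of its underside.
- hoof_pick: Loose steel hoof pick, about 170 mm along its x, 14 mm thick, hook at +x bending to +y; origin under the shaft.
- curry_comb: Loose black hard-plastic curry comb lying teeth up, 130 x 85 x 28 mm; origin at the centre of its underside.
- feed_scoop: Loose stainless feed scoop, tray 150 x 100 x 60 mm, mouth to +x, round handle to -x (reaching 140 mm from the origin); origin on its underside.
- balm_tin: Loose round tin with green band, 76 mm diameter, 55 mm tall; origin at the centre of its underside.

How it is judged:
On the way, in this order (a step that is already met when the one before it is completed fails the run):
1. the orange dial sits in its middle detent (value of joint orange_dial between 0.6 and 0.8 rad), for 0.2 s.
2. the start button of the orange box is pushed fully down (all of step 1 and value of joint orange_start above 0.0045 m), for 0.05 s.
3. the start button has sprung back (all of step 1 and value of joint orange_start below 0.002 m), for 0.1 s.
At the end, for the whole second after the job is handed in: The orange dial rests within 0.1 rad of its middle detent (0.70 rad), its start button was pushed at least 4.5 of 6 mm after that and is up again, the blue dial is within 0.2 rad of 0, the blue button is up, and no loose thing has moved 30 mm (all of step 3 and velocity of joint orange_dial between -0.05 and 0.05 rad/s and value of joint blue_dial between -0.2 and 0.2 rad and value of joint blue_start below 0.002 m and distance of each of bucket_lid, hoof_pick, curry_comb, feed_scoop, balm_tin from where it was at the start of the episode below 0.03 m); the robot touches nothing.
It fails at once if the orange dial is turned on past the middle dot, to the next ridge (value of joint orange_dial above 1.1 rad).
It fails at once if the blue dial is turned (not (value of joint blue_dial between -0.2 and 0.2 rad)).
It fails at once if the blue box's button is pressed (value of joint blue_start above 0.003 m).
It fails at once if the start button is pushed before the dial has clicked in (value of joint orange_start above 0.0045 m and value of joint orange_dial below 0.35 rad).
It fails at once if a loose thing is shifted or lifted by more than 30 mm (distance of any of bucket_lid, hoof_pick, curry_comb, feed_scoop, balm_tin from where it was at the start of the episode above 0.03 m).
It also fails if it takes over 51 s, if anything falls off the work surface, if the arm or the gripper's body presses on something with over 40 N, if the wrist force passes 120 N, or if a joint passes its speed limit or range.

ROBOT

A 7-joint arm with a two-finger parallel gripper is mounted at the origin on the work surface. World frame = base frame: x ahead of the robot, y to its left, z up, the work surface at z = 0. Lengths are in m, angles in rad, forces in N, time in s.
With the tool pointing down it reaches from about 0.425 to 0.925 m from the base axis. Payload 6.8 kg.
Tool frame: the origin (TCP) lies at the very end of the fingers, on their centre line; the grasp point (between the pads) lies 19 mm behind it (grip_depth is the distance from the TCP to the grasp point, in m); z points along the fingers, y is the direction in which the jaws open and shut (so a half turn about z gives the same grasp; the last joint's range is limited). The gripper opens to 88 mm and grips with 3 to 60 N. Pads are 20 mm wide; open, the fingers measure 115 mm over their backs; the gripper's body (75 mm by 178 mm) begins 61 mm behind the grasp point.
Start: joints at [1.121, 0.477, 0.022, 1.555, -0.011, 1.109, -0.083], TCP at [0.226, -0.636, 0.223] pointing down, gripper open.
Joint ranges: [-2.96, 2.96], [-0.34, 2.1], [-1.41, 1.46], [0.24, 2.44], [-1.37, 4.51], [0.17, 1.92], [-2.96, 2.96]. Speed limits (rad/s): [2.39, 2.39, 3.14, 3.14, 3.14, 3.14, 3.14].

INTERFACE

Orientations are given as a rotation vector (axis times angle).
In Python, from plant import read_state, get_image, finish_job, grip_depth gives the robot as it stands.
- The arm moves only by the shell command python3 -m pendant 'ROWS' [FORCE]. ROWS is JSON, a list that holds one entry, the list of rows, each a list of 5 numbers: the finger opening in m, from 0 to 0.0878, then the shift along the tool's x, y, z in m, then the turn about the tool's z in degrees. In form: [[[claw, tx, ty, tz, spin], ...]]. A call has 1 to 20 rows; each row is the pose to reach, as a shift and turn from the pose commanded when the call began, along the tool's axes at that moment; what a row does not reach only later rows make up. A row lasts 1/10 s, in which the tool goes at most 50 mm and 8.59 degrees, less where a joint would pass 70% of its speed; a pose out of reach is approached as far as the arm can. A call with a gripper value outside its range is refused whole. The fingers move at their own pace and stop on an object; FORCE is the grip in N (left out, the last holds). Time passes only in rows, so rows that repeat a pose let the fingers close. It gives the time, the measured TCP pose, the force and the opening at its end, in the units of the state.
- read_state(): the state, without advancing time (a new reading comes with each control period).
- get_image(name): name is "side" or "top" or "wrist"; returns a dict with "frame" (384x512x3 uint8, red, green, blue), "depth" (384x512 float32, m along the optical axis (not along the pixel's ray), 0 where there is no reading), "mtx" (3x3 intrinsics, pixels), "origin" and "rotation" of the camera in the world; the wrist camera has in their place "T_tool_cam" (4x4, takes a point from camera to tool coordinates, whose origin is the TCP and whose axes are the flange's). Camera axes: x right, y up, looking along -z (the intrinsics and any distortion apply to the point x, -y, -z); pixel columns grow to the right and rows downward; lengths in m; the calibration is good to about 2 mm. The wrist camera is an equidistant fisheye: a pixel r from the principal point sees the ray r / f radians off the axis. A picture is of the moment at which its call begins: read the wrist's pose just before it.
- finish_job(): hands the job in, once; it reports no verdict.
The state is a dict: "time": time; "qpos": joint angles; "joint_velocities": joint speeds; "joint_efforts": joint torques, N m; "position": TCP position; "orientation": TCP orientation; "force": force on the tool from outside, world axes, zero at the start; "wrist_torque": the same for the moment, N m; "gripper_width": opening from 0.0 (shut) to 1.0 (fully open).
Only numpy, scipy, OpenCV 4.12 (cv2) and the standard library are available. Lean on these libraries where they do the work, as an engineer would, in place of code of your own. Each camera call takes 0.05 s, during which the arm holds its last target.

## Working session

There is one attempt and no reset: what is moved stays moved. The work goes in short steps, Python scripts to look and compute and a shell command to move; the robot and the scene stay as the last step left them, time stands still between calls to the robot, and variables do not carry over. Pictures are saved under pics/ and viewed, and the job is handed in when it is done.

```bash
ls; mkdir -p pics; python3 - <<'E'
from plant import *
import cv2
s=read_state();print({k:s[k] for k in('time','position','orientation','force','gripper_width')})
for n in('top','side','wrist'):
    g=get_image(n);cv2.imwrite(f'pics/{n}0.png',g['frame'][:,:,::-1]);print(n,g['mtx'],g.get('origin'),g.get('rotation'),g.get('T_tool_cam'))
E
```

```text
pics
{'time': 0.0, 'position': array([ 0.22605001, -0.63542044,  0.22173724]), 'orientation': array([-3.09418742e+00, -5.34034980e-01,  5.87588178e-04]), 'force': array([0.61268346, 0.72243653, 0.16041785]), 'gripper_width': 0.9988624923071004}
top [[355.02024869   0.         255.58118692]
 [  0.         355.02024869 193.30251916]
 [  0.           0.           1.        ]] [0.44863157 0.01648592 1.12130548] [ 0.05052975 -0.09335098 -1.59787249] None
side [[369.08686094   0.         257.9536299 ]
 [  0.         369.08686094 191.28745065]
 [  0.           0.           1.        ]] [-0.08448059  0.61275453  1.00132635] [ 0.35399619 -0.89038301 -2.22330272] None
wrist [[297.31863964   0.         255.85861913]
 [  0.         297.31863964 188.34290664]
 [  0.           0.           1.        ]] None None [[-1.07347999e-03  9.66289304e-01  2.57456458e-01  6.88231622e-02]
 [ 9.99999314e-01  9.16422905e-04  7.30024806e-04  7.96509645e-04]
 [ 4.69476166e-04  2.57457065e-01 -9.66289625e-01 -1.62522979e-01]
 [ 0.00000000e+00  0.00000000e+00  0.00000000e+00  1.00000000e+00]]
```

View pics/top0.png

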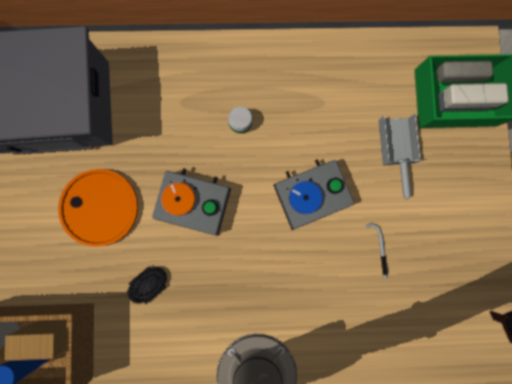

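View pics/side0.png

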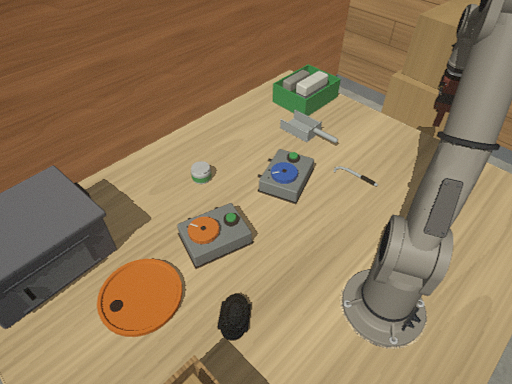

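View pics/wrist0.png

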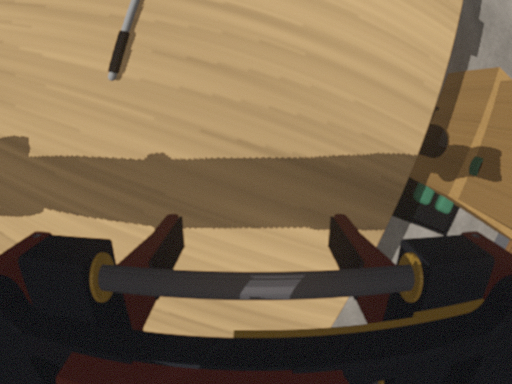

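The top view shows the orange dial at about (178,198) with its button at (210,207). The blue dial is at (306,196) and the bucket lid at (98,207). Next I'll measure these.

```bash
cat > h.py <<'E'
import numpy as np,cv2
from scipy.spatial.transform import Rotation as R
from plant import *
def ray(g,u,v,T=None):
    K=g['mtx'];d=np.array([(u-K[0,2])/K[0,0],-(v-K[1,2])/K[1,1],-1.])
    return np.array(g['origin']),R.from_rotvec(g['rotation']).as_matrix()@d
def onplane(g,u,v,z):
    o,d=ray(g,u,v);return o+d*(z-o[2])/d[2]
def bydepth(g,u,v):
    o,d=ray(g,u,v);return o+d*g['depth'][int(round(v)),int(round(u))]
def blobs(g,lo,hi,mina=40):
    h=cv2.cvtColor(g['frame'],cv2.COLOR_RGB2HSV)
    m=cv2.inRange(h,lo,hi)
    cs,_=cv2.findContours(m,cv2.RETR_EXTERNAL,cv2.CHAIN_APPROX_NONE)
    out=[]
    for c in cs:
        c=cv2.convexHull(c)
        a=cv2.contourArea(c)
        if a>mina:
            M=cv2.moments(c);out.append((M['m10']/M['m00'],M['m01']/M['m00'],a))
    return out
E
python3 - <<'E'
from h import *
np.set_printoptions(precision=4,suppress=True)
for n in('top','side'):
    g=get_image(n)
    for c,lo,hi in(('or',(5,180,120),(15,255,255)),('bl',(105,150,100),(125,255,255)),('gr',(50,150,60),(75,255,255))):
        for u,v,a in blobs(g,lo,hi):
            print(n,c,round(u,1),round(v,1),a,'depth',bydepth(g,u,v),'z.08',onplane(g,u,v,.08),'z.07',onplane(g,u,v,.07))
    f=g['frame']
    if n=='top': cv2.imwrite('pics/topz.png',cv2.resize(f[150:250,140:260],None,fx=6,fy=6,interpolation=cv2.INTER_CUBIC)[:,:,::-1])
    else: cv2.imwrite('pics/sidez.png',cv2.resize(f[190:280,160:270],None,fx=6,fy=6,interpolation=cv2.INTER_CUBIC)[:,:,::-1])
E
```

```text
top or 177.9 198.6 804.5 depth [0.5343 0.2148 0.0787] z.08 [0.5342 0.2145 0.08  ] z.07 [0.535  0.2165 0.07  ]
top or 97.4 207.3 4768.0 depth [0.5195 0.4739 0.0152] z.08 [0.5153 0.4472 0.08  ] z.07 [0.5159 0.4513 0.07  ]
top bl 5.9 375.1 196.5 depth [0.0959 0.6258 0.1823] z.08 [0.0575 0.6921 0.08  ] z.07 [0.0538 0.6986 0.07  ]
top bl 305.6 197.0 782.0 depth [ 0.5282 -0.1602  0.0824] z.08 [ 0.5284 -0.1606  0.08  ] z.07 [ 0.5292 -0.1623  0.07  ]
top gr 209.5 207.0 108.0 depth [0.5067 0.1226 0.0832] z.08 [0.5069 0.1229 0.08  ] z.07 [0.5074 0.124  0.07  ]
top gr 335.2 185.0 113.0 depth [ 0.5621 -0.2507  0.0789] z.08 [ 0.562  -0.2504  0.08  ] z.07 [ 0.5631 -0.253   0.07  ]
top gr 464.4 90.5 6387.0 depth [ 0.8273 -0.6368  0.1227] z.08 [ 0.8435 -0.6647  0.08  ] z.07 [ 0.8472 -0.6712  0.07  ]
side or 139.2 296.9 4958.5 depth [0.5148 0.4818 0.0132] z.08 [0.4743 0.4907 0.08  ] z.07 [0.4803 0.4893 0.07  ]
side or 203.0 229.7 613.5 depth [0.5306 0.2222 0.0762] z.08 [0.5281 0.2238 0.08  ] z.07 [0.5348 0.2195 0.07  ]
side bl 288.9 166.3 55.5 depth [ 0.5305 -0.1867  0.0798] z.08 [ 0.5304 -0.1865  0.08  ] z.07 [ 0.537  -0.1952  0.07  ]
```

View pics/topz.png

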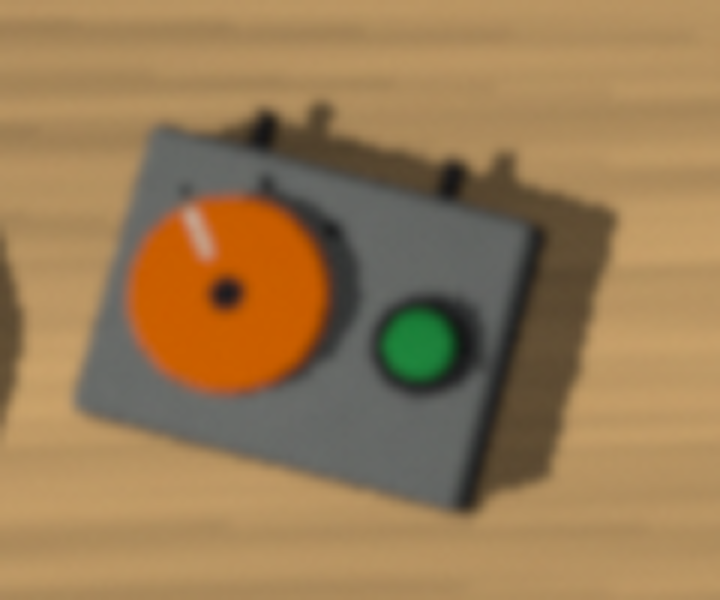

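View pics/sidez.png

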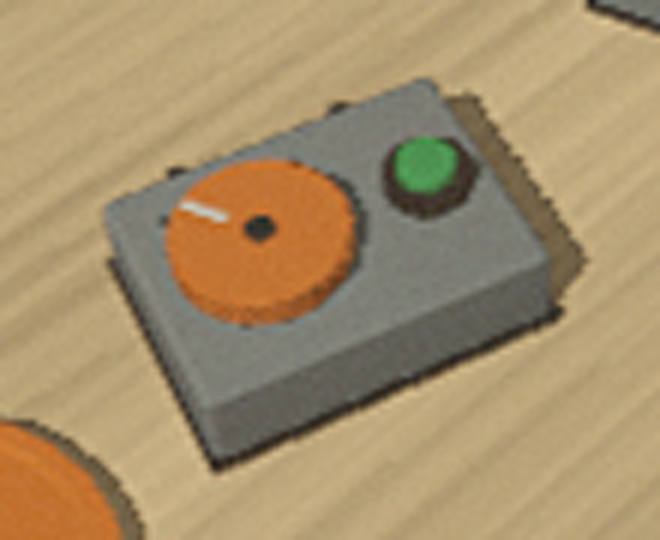

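```bash
python3 -m pendant '[[[0,0.368,-0.278,0,0],[0,0.368,-0.278,0,0],[0,0.368,-0.278,0,0],[0,0.368,-0.278,0,0],[0,0.368,-0.278,0,0],[0,0.368,-0.278,0,0],[0,0.368,-0.278,0,0],[0,0.368,-0.278,0,0],[0,0.368,-0.278,0,0],[0,0.368,-0.278,0,0],[0,0.368,-0.278,0,0],[0,0.368,-0.278,0,0],[0,0.368,-0.278,0,0]]]' 20
cat >> h.py <<'E'
def rel(p):
    s=read_state();M=R.from_rotvec(s['orientation']).as_matrix()
    return M.T@(np.array(p)-s['position'])
def st():
    s=read_state();M=R.from_rotvec(s['orientation']).as_matrix()
    print('t',round(s['time'],2),'p',s['position'].round(4),'F',np.round(s['force'],2),'T',np.round(s['wrist_torque'],2),'w',round(s['gripper_width'],3));print('toolx',M[:,0].round(3),'z',M[:,2].round(3));return s
E
python3 -c "
from h import *
st();print(rel([.505,.2145,.2]),read_state()['qpos'])"
```

```text
time: 1.55
position: [0.4785, -0.2529, 0.2225]
orientation: [3.096, 0.529, -0.001]
force: [0.0, -0.5, -1.0]
gripper_width: 0.006
t 1.55 p [ 0.4785 -0.2529  0.2225] F [ 0.04 -0.48 -0.97] T [-0.03  0.04 -0.02] w 0.006
toolx [ 0.943  0.332 -0.001] z [-0.001 -0.001 -1.   ]
[ 0.18012903 -0.43211557  0.02218597] [ 0.51810286  0.26645946 -0.17648568  1.86670636  0.05559429  1.01349254
 -0.91422644]
```

```bash
python3 -m pendant '[[[0,0.15,-0.437,0.02,0],[0,0.15,-0.437,0.02,0],[0,0.15,-0.437,0.02,0],[0,0.15,-0.437,0.02,0],[0,0.15,-0.437,0.02,0],[0,0.15,-0.437,0.02,0],[0,0.15,-0.437,0.02,0],[0,0.15,-0.437,0.02,0],[0,0.15,-0.437,0.02,0],[0,0.15,-0.437,0.02,0],[0,0.15,-0.437,0.02,0],[0,0.15,-0.437,0.02,0],[0,0.15,-0.437,0.02,0]]]' 20
python3 - <<'E'
from h import *
s=st();print(s['qpos'])
g=get_image('wrist');np.save('w.npy',g,allow_pickle=True)
cv2.imwrite('pics/w1.png',g['frame'][:,:,::-1])
M=R.from_rotvec(s['orientation']).as_matrix();K=g['mtx'];T=np.array(g['T_tool_cam'])
def pl(u,v,z):
    x,y=u-K[0,2],v-K[1,2];r=np.hypot(x,y);th=r/K[0,0]
    d=np.array([np.sin(th)*x/r,-np.sin(th)*y/r,-np.cos(th)])
    d=M@T[:3,:3]@d;o=s['position']+M@T[:3,3];return o+d*(z-o[2])/d[2]
for c,lo,hi in(('or',(5,180,100),(15,255,255)),('gr',(50,120,50),(75,255,255))):
    for u,v,a in blobs(g,lo,hi): print(c,u,v,a,pl(u,v,.08))
E
```

```text
time: 2.85
position: [0.4753, 0.2083, 0.2025]
orientation: [3.096, 0.528, -0.001]
force: [-0.5, 0.0, -0.1]
gripper_width: 0.007
t 2.85 p [0.4753 0.2083 0.2025] F [-0.5   0.03 -0.1 ] T [0.01 0.02 0.02] w 0.007
toolx [ 0.944  0.331 -0.001] z [-0.    -0.001 -1.   ]
[-0.13985826  0.28047891 -0.46576657  1.92121827  0.1521606   0.97472561
 -1.90903095]
or 266.61782071926996 121.7181964573269 310.5 [0.53413665 0.21721915 0.08      ]
or 266.88545864205554 121.40120889119979 7693.0 [0.53450902 0.21708067 0.08      ]
or 45.08264136022143 54.04191379992091 421.5 [0.53882496 0.48323424 0.08      ]
or 131.46443279670535 82.4460876076376 5342.0 [0.53118969 0.35873219 0.08      ]
or 57.32529385989979 81.08127107504144 8748.5 [0.51225991 0.45301308 0.08      ]
gr 342.31219615303314 179.20101458465442 788.5 [0.50676716 0.12570473 0.08      ]
gr 438.38201058201054 16.38201058201058 315.0 [0.71909308 0.08072105 0.08      ]
```

View pics/w1.png

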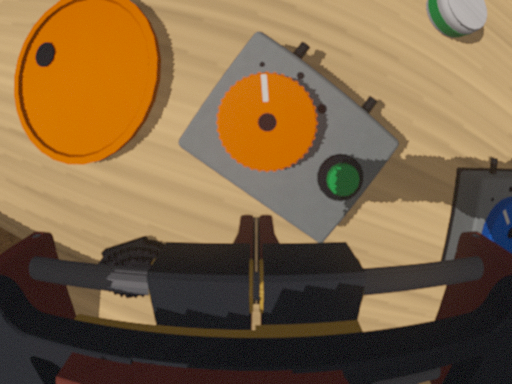

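The wrist view shows the pointer at the smallest dot (262,64). The dial hub is at (267,122) and the button at (342,179). The two cameras agree to about 2–3 mm: dial (0.534, 0.216) and button (0.507, 0.124). Next I'll spin −60° for joint-7 margin and hover 30 mm off the axis.

```bash
python3 -m pendant '[[[0,0.028,0.0127,0,-8.5],[0,0.028,0.0127,0.02,-17],[0,0.028,0.0127,0.04,-25.5],[0,0.028,0.0127,0.06,-34],[0,0.028,0.0127,0.08,-42.5],[0,0.028,0.0127,0.092,-51],[0,0.028,0.0127,0.092,-60],[0,0.028,0.0127,0.092,-60],[0,0.028,0.0127,0.092,-60]]]' 20
python3 - <<'E'
from h import *
s=st();print(s['qpos'],rel([.5061,.2057,.08]))
E
```

```text
time: 3.8
position: [0.5058, 0.2076, 0.1108]
orientation: [2.419, 2.004, 0.0]
force: [0.8, -0.5, -0.7]
gripper_width: 0.0
t 3.8 p [0.5058 0.2076 0.1108] F [ 0.77 -0.49 -0.66] T [-0.02 -0.06  0.  ] w 0.0
toolx [ 0.186  0.982 -0.   ] z [ 0. -0. -1.]
[-0.00959459  0.47890879 -0.62552253  1.93086753  0.368866    0.84678826
 -1.01763581] [-0.00176522  0.00061941  0.03083593]
```

```bash
python3 -m pendant '[[[0,0,0,0.015,0],[0,0,0,0.025,0],[0,0,0,0.028,0],[0,0,0,0.030,0],[0,0,0,0.031,0],[0,0,0,0.031,0]]]' 20
python3 -c "
from h import *
st()"
```

```text
time: 4.4
position: [0.5045, 0.2084, 0.0803]
orientation: [2.414, 2.01, -0.003]
force: [-4.3, -2.9, 10.0]
gripper_width: 0.008
t 4.4 p [0.5045 0.2084 0.0803] F [-4.35 -2.85 10.05] T [-0.67  1.1  -0.05] w 0.008
toolx [ 0.181  0.983 -0.002] z [-0.001 -0.002 -1.   ]
```

```bash
python3 -c "
from h import *
v=np.array([.5058-.5343,.2076-.216]);X=np.array([.186,.982]);Y=np.array([.982,-.186])
for a in range(4,49,4):
    t=-np.radians(a);w=np.array([[np.cos(t),-np.sin(t)],[np.sin(t),np.cos(t)]])@v-v
    print(a,(X@w).round(4),(Y@w).round(4))
"
```

```text
4 0.0019 -0.0009
8 0.0038 -0.0016
12 0.0058 -0.0022
16 0.0078 -0.0027
20 0.0099 -0.003
24 0.0119 -0.0032
28 0.014 -0.0033
32 0.0161 -0.0032
36 0.0181 -0.0029
40 0.0202 -0.0025
44 0.0222 -0.002
48 0.0241 -0.0013
```

```bash
python3 -m pendant '[[[0,0,0,0.0003,0],[0,0.0019,-0.0009,0.0003,4],[0,0.0038,-0.0016,0.0003,8],[0,0.0058,-0.0022,0.0003,12],[0,0.0058,-0.0022,0.0003,12]]]' 20
python3 - <<'E'
from h import *
st()
for n in('top','wrist'):
    g=get_image(n);f=g['frame'];f=f[150:250,140:260] if n=='top' else f[0:300,120:470]
    cv2.imwrite(f'pics/d_{n}.png',cv2.resize(f,None,fx=6 if n=='top' else 2,fy=6 if n=='top' else 2,interpolation=cv2.INTER_CUBIC)[:,:,::-1])
E
```

```text
time: 4.9
position: [0.5033, 0.2156, 0.0803]
orientation: [2.612, 1.745, -0.001]
force: [-5.3, -1.0, 11.9]
gripper_width: 0.003
t 4.9 p [0.5033 0.2156 0.0803] F [-5.32 -1.03 11.9 ] T [-0.31  1.21 -0.01] w 0.003
toolx [ 0.383  0.924 -0.001] z [-0.001 -0.001 -1.   ]
```

View pics/d_wrist.png

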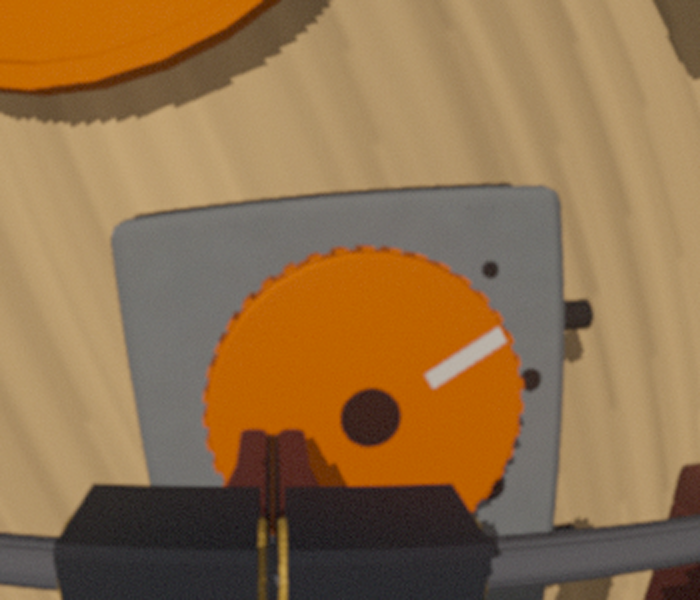

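View pics/d_top.png

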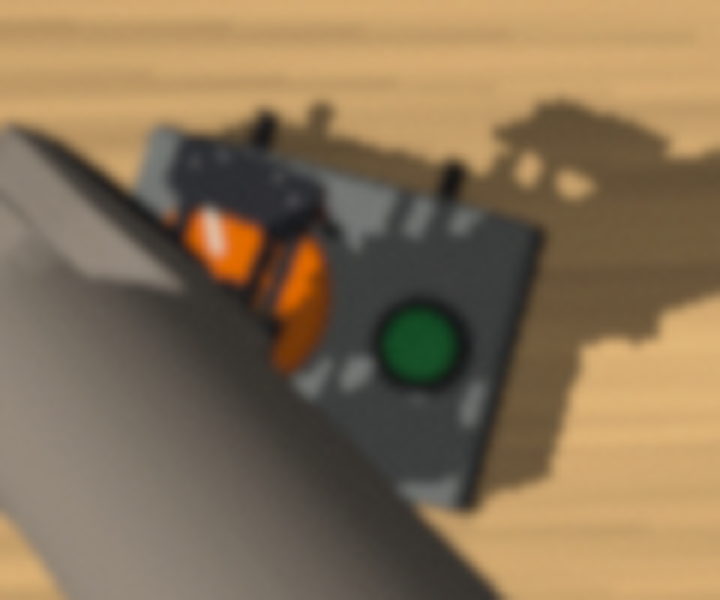

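The wrist picture shows the pointer (465,357) roughly midway between the small dot (490,268) and the middle dot (530,380). That's further than the 12° I commanded, so I'll measure it properly before dragging on.

```bash
cat >> h.py <<'E'
def ptr(save=None):
    s=read_state();g=get_image('wrist')
    M=R.from_rotvec(s['orientation']).as_matrix();K=g['mtx'];T=np.array(g['T_tool_cam'])
    def pl(u,v,z):
        x,y=u-K[0,2],v-K[1,2];r=np.hypot(x,y);th=r/K[0,0]
        d=M@T[:3,:3]@np.array([np.sin(th)*x/r,-np.sin(th)*y/r,-np.cos(th)]);o=s['position']+M@T[:3,3];return o+d*(z-o[2])/d[2]
    h=cv2.cvtColor(g['frame'],cv2.COLOR_RGB2HSV)
    m=cv2.inRange(h,(0,0,130),(180,60,255))
    for c in cv2.findContours(m,cv2.RETR_EXTERNAL,cv2.CHAIN_APPROX_NONE)[0]:
        if cv2.contourArea(c)<20: continue
        q=np.array([pl(float(a),float(b),.08) for a,b in c[:,0]])[:,:2]
        rr=q-[.5343,.216]; rad=np.hypot(*rr.T)
        if rad.max()<.06 and rad.min()>.008:
            mid=rr.mean(0);d=q-q.mean(0);e=np.linalg.svd(d,full_matrices=False)[2][0]
            if e@mid<0:e=-e
            print('pointer r',rad.min().round(4),rad.max().round(4),'ang centroid',np.degrees(np.arctan2(mid[1],mid[0])).round(1),'line',np.degrees(np.arctan2(e[1],e[0])).round(1))
    if save: cv2.imwrite(save,g['frame'][:,:,::-1])
    return g,pl
E
python3 - <<'E'
from h import *
st();ptr()
E
```

```text
t 5.0 p [0.5033 0.2154 0.0803] F [-5.9   0.02 10.67] T [-0.34  1.24 -0.02] w 0.004
toolx [ 0.381  0.925 -0.001] z [-0.001 -0.001 -1.   ]
pointer r 0.0206 0.0463 ang centroid 12.2 line 10.8
```

```bash
python3 -m pendant '[[[0,0.0019,-0.0009,0.0002,4],[0,0.0038,-0.0016,0.0002,8],[0,0.0058,-0.0022,0.0002,12],[0,0.0078,-0.0027,0.0002,16],[0,0.0099,-0.003,0.0002,20],[0,0.0099,-0.003,0.0002,20]]]' 20
python3 - <<'E'
from h import *
st();ptr()
E
```

```text
time: 5.65
position: [0.5048, 0.2272, 0.0803]
orientation: [-2.874, -1.266, -0.002]
force: [-2.7, 2.2, 8.6]
gripper_width: 0.007
t 5.65 p [0.5048 0.2272 0.0803] F [-2.71  2.16  8.58] T [ 0.35  0.82 -0.  ] w 0.007
toolx [0.675 0.738 0.002] z [ 0.001  0.002 -1.   ]
pointer r 0.0202 0.046 ang centroid -9.2 line -10.8
```

```bash
python3 -m pendant '[[[0,0.0019,-0.0009,0.0002,4],[0,0.0029,-0.0013,0.0002,6],[0,0.0029,-0.0013,0.0002,6],[0,0.0029,-0.0013,-0.005,6],[0,0.0029,-0.0013,-0.02,6],[0,0.0029,-0.0013,-0.04,6],[0,0.0029,-0.0013,-0.04,6]]]' 20
python3 - <<'E'
from h import *
st();ptr('pics/w3.png');print(rel([.507,.124,.11]))
E
```

```text
time: 6.4
position: [0.508, 0.2291, 0.1222]
orientation: [-2.937, -1.114, -0.008]
force: [0.1, 0.1, -0.6]
gripper_width: 0.004
t 6.4 p [0.508  0.2291 0.1222] F [ 0.09  0.15 -0.57] T [-0.02 -0.04 -0.04] w 0.004
toolx [0.748 0.663 0.005] z [ 0.005  0.002 -1.   ]
pointer r 0.02 0.0455 ang centroid -15.0 line -16.1
[-0.06961315  0.07798048  0.01074608]
```

View pics/w3.png

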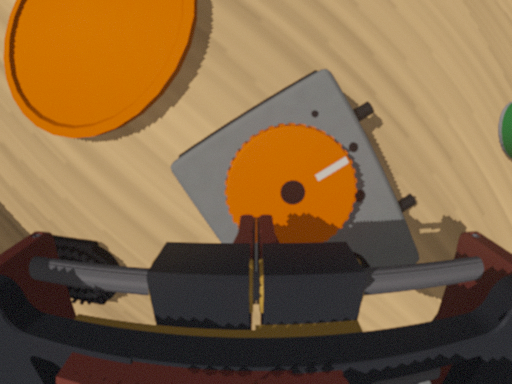

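The dial is now free of the finger and its pointer (332,168) lines up with the middle dot (354,147). The line angle is −16.1°, against an expected −16.6°. Next is the button.

```bash
python3 -m pendant '[[[0,-0.035,0.039,0,0],[0,-0.0696,0.078,0,0],[0,-0.0696,0.078,0,0],[0,-0.0696,0.078,0.025,0],[0,-0.0696,0.078,0.03,0],[0,-0.0696,0.078,0.03,0]]]' 20
python3 - <<'E'
from h import *
st();print(rel([.507,.124,.08]))
g=get_image('side');f=g['frame'][150:290,140:290];cv2.imwrite('pics/s4.png',cv2.resize(f,None,fx=4,fy=4)[:,:,::-1])
E
```

```text
time: 7.05
position: [0.5048, 0.1237, 0.0882]
orientation: [-2.936, -1.116, 0.004]
force: [-0.1, 0.6, 0.2]
gripper_width: 0.008
t 7.05 p [0.5048 0.1237 0.0882] F [-0.14  0.6   0.16] T [-0.01 -0.09  0.04] w 0.008
toolx [ 0.748  0.664 -0.002] z [-0.003 -0.    -1.   ]
[0.0018549  0.00119496 0.00816969]
```

View pics/s4.png

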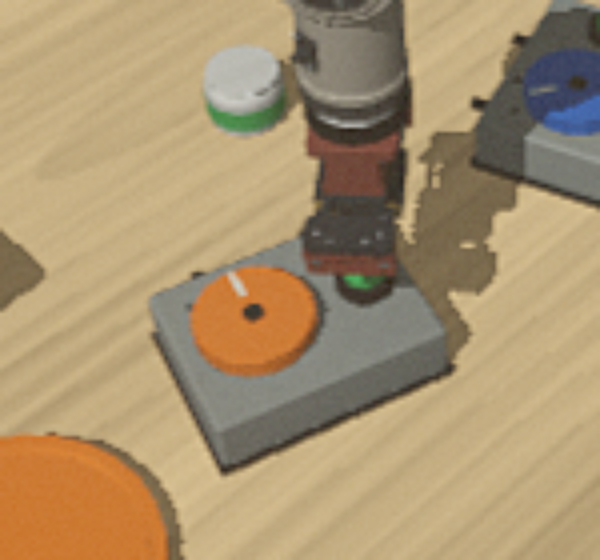

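The fingers (350,262) are right over the green button (360,278), and the dial pointer is turned to the middle. I'll press gradually while reading the force.

```bash
python3 -m pendant '[[[0,0.0018,0.001,0.004,0],[0,0.0018,0.001,0.007,0],[0,0.0018,0.001,0.009,0],[0,0.0018,0.001,0.010,0],[0,0.0018,0.001,0.010,0]]]' 20
python3 -c "
from h import *
st()"
```

```text
time: 7.6
position: [0.5085, 0.1246, 0.0796]
orientation: [-2.937, -1.115, -0.002]
force: [0.6, 1.1, 3.1]
gripper_width: 0.009
t 7.6 p [0.5085 0.1246 0.0796] F [0.6  1.13 3.13] T [ 0.25 -0.21  0.06] w 0.009
toolx [0.748 0.664 0.001] z [ 0.001  0.001 -1.   ]
```

```bash
python3 -m pendant '[[[0,0,0,0.002,0],[0,0,0,0.003,0],[0,0,0,0.004,0],[0,0,0,0.004,0]]]' 20
python3 -c "
from h import *
st()"
```

```text
time: 8.0
position: [0.5086, 0.1246, 0.0762]
orientation: [2.937, 1.115, 0.002]
force: [-1.8, 1.0, 12.2]
gripper_width: 0.006
t 8.0 p [0.5086 0.1246 0.0762] F [-1.82  1.01 12.17] T [0.25 0.32 0.04] w 0.006
toolx [0.748 0.664 0.001] z [ 0.001  0.    -1.   ]
```

```bash
python3 -m pendant '[[[0,0,0,0.0005,0],[0,0,0,0.0005,0]]]' 20
python3 -c "
from h import *
st()"
python3 -m pendant '[[[0,0,0,-0.005,0],[0,0,0,-0.02,0],[0,0,0,-0.06,0],[0,0,0,-0.1,0],[0,0,0,-0.12,0],[0,0,0,-0.12,0],[0,0,0,-0.12,0],[0,0,0,-0.12,0]]]' 20
python3 - <<'E'
from h import *
st();g,pl=ptr('pics/w5.png')
for u,v,a in blobs(g,(50,120,50),(75,255,255)): print(u,v,a,pl(u,v,.08))
E
```

```text
time: 8.2
position: [0.5086, 0.1246, 0.0762]
orientation: [2.937, 1.115, 0.003]
force: [-3.1, -0.3, 17.4]
gripper_width: 0.004
t 8.2 p [0.5086 0.1246 0.0762] F [-3.1  -0.29 17.36] T [0.12 0.68 0.02] w 0.004
toolx [0.748 0.664 0.001] z [ 0.002  0.    -1.   ]
time: 9.0
position: [0.5067, 0.1233, 0.193]
orientation: [-2.937, -1.115, 0.005]
force: [0.9, 0.6, -0.4]
gripper_width: 0.005
t 9.0 p [0.5067 0.1233 0.193 ] F [ 0.87  0.56 -0.39] T [-0.03  0.01  0.01] w 0.005
toolx [ 0.748  0.664 -0.003] z [-0.003 -0.001 -1.   ]
pointer r 0.0201 0.0455 ang centroid -14.6 line -16.0
255.17462763225475 182.36466358500257 973.5 [0.50680141 0.12439706 0.08      ]
433.4693788276465 61.66579177602799 381.0 [0.72552636 0.07259322 0.08      ]
```

View pics/w5.png

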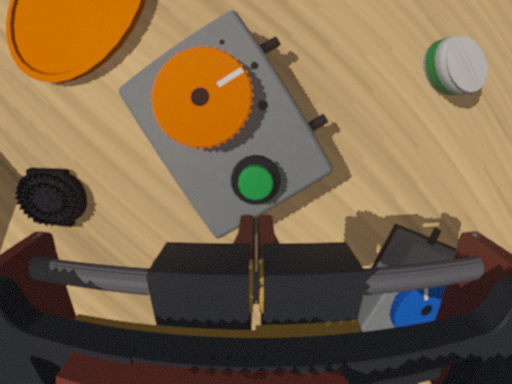

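The wrist view shows the pointer (230,77) at the middle dot (254,66), the green button (255,182) up and the fingers clear. I'll move aside for one last check of button height and loose items from the fixed cameras.

```bash
python3 -m pendant '[[[0,0.0,0.04,0,0],[0,0.0,0.08,0,0],[0,0.0,0.12,0,0],[0,0,0.16,0,0],[0,0,0.2,0,0],[0,0,0.2,0,0],[0,0,0.2,0,0]]]' 20
python3 - <<'E'
from h import *
st()
for n in('top','side'):
    g=get_image(n);cv2.imwrite(f'pics/{n}6.png',g['frame'][:,:,::-1])
    d=np.array([[bydepth(g,u,v)[2] for u in range(205,216)] for v in range(202,213)]) if n=='top' else np.array([[bydepth(g,u,v)[2] for u in range(224,238)] for v in range(211,226)])
    print((d*1000).round().astype(int))
    o=cv2.imread(f'pics/{n}0.png');df=cv2.absdiff(o,g['frame'][:,:,::-1].copy()).max(2);cv2.imwrite(f'pics/{n}d.png',df)
E
```

```text
time: 9.75
position: [0.64, -0.0263, 0.1927]
orientation: [-2.937, -1.112, 0.004]
force: [0.0, 0.9, -0.8]
gripper_width: 0.008
t 9.75 p [ 0.64   -0.0263  0.1927] F [ 0.02  0.91 -0.85] T [ 0.04 -0.04 -0.05] w 0.008
toolx [ 0.749  0.662 -0.002] z [-0.003  0.    -1.   ]
[[71 69 73 77 86 82 79 72 72 74 69]
 [72 83 85 82 81 84 85 83 79 75 73]
 [79 86 80 82 80 85 79 80 82 76 70]
 [82 79 81 80 85 83 87 81 81 86 72]
 [80 82 84 81 81 78 83 83 81 82 78]
 [81 82 81 81 81 81 80 85 82 82 79]
 [80 81 85 81 81 84 80 83 79 80 74]
 [81 81 80 79 84 82 82 79 79 84 75]
 [80 82 80 78 84 81 82 81 79 77 73]
 [70 79 81 81 86 81 81 84 82 71 74]
 [72 70 81 83 82 81 80 81 75 75 71]]
[[  59   63   60   57   55   57   58   63   60   57   58   56   61   -3]
 [  58   57   59   61   61   60   61   58   57   58   60   60   57   58]
 [  56   61   59   57   82   80   79   82   81   69   57   61   59   60]
 [  62   59   69   83   83   80   81   82   80   83   79   73   60   59]
 [  60   69   81   80   80   83   79   81   81   79   82   69   71   62]
 [  67   78   79   80   80   80   82   82   80   80   79   80   69   71]
 [  72   74   83   79   81   80   78   81   82   79   80   79   71   74]
 [  70   77   80   81   78   82   81   81   82   81   77   76   72   71]
 [  67   68   79   81   80   79   78   80   81   82   80   71   73   70]
 [  69   70   74   78   81   78   83   79   76   79   73   71   71   69]
 [  72   73   73   73   73   74   77   77   72   71   69   72   69   68]
 [  68   69   69   68   72   71   73   69   72   71   71   67   71   65]
 [  63   68   70   72   71   72   71   71   71   71   71   69   61   56]
 [  58   62   66   67   68   68   71   74   72   64   65   64   58   58]
 [  60   56 1001   61   63   65   65   64   61   62   60   61   60   62]]
```

View pics/top6.png

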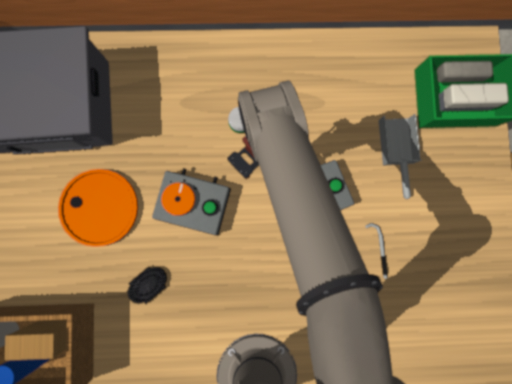

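View pics/side6.png

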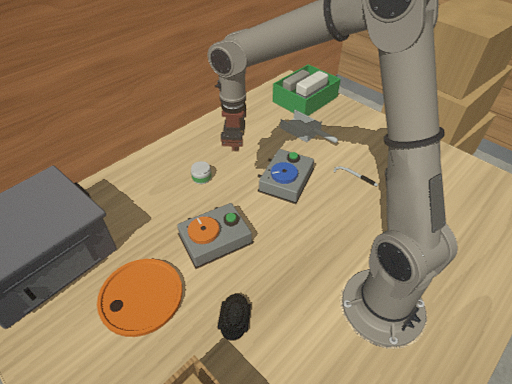

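The button is up: its top reads about 81 mm and the ring about 71 mm. The hard stop was at 76 mm, above the ring, so it was the button's own end of travel. The loose things show no visible shift and nothing is touching the arm, so I'm handing in.

```bash
python3 -c "
from plant import *
print(finish_job())"
```

```text
the job is handed in; nothing more can be done
None
```

I turned the orange dial one click clockwise to the middle dot, then pushed the green start button down to its stop and let it spring back. I handed the job in at about 9.9 s; no verdict is reported.

- **Dial:** I pressed the closed fingertips down at about 9–12 N, 30 mm off the axis, and dragged the dial round. After I let go, the pointer line read −16.0°. The middle dot should be at −16.6°, with the smallest dot near +23.4°.
- **Button:** It stopped hard at a finger height of 76.2 mm. The force rose from 12 to 17 N there with no further movement. After release its top reads about 81 mm again.
- **Other things:** The blue dial still pointed as it did at the start, its button looked up, and no loose thing had visibly moved. I compared these by eye in the before and after pictures, not by measurement. The arm was clear of everything at hand-in.

**Disagreements:** The two camera estimates of the dial centre differed by 2–3 mm, so I used a point between them. The depth readings put the button's travel nearer 5 mm than 6 mm, which is within their noise. I took the hard stop as the proof that it was fully down.

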